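# Slide a pine block along the fence to the red stop

## Robot

A 6-joint arm with a two-finger parallel gripper is mounted at the origin on a cart in front of the work surface, level with it; the furniture and walls round the work are solid. World frame = base frame: x ahead of the robot, y to its left, z up, the work surface at z = 0. Lengths are in m, angles in degrees, forces in N, time in s.
With the tool pointing down it reaches from about 0.4 to 0.825 m from the base axis. Payload 7 kg.
Tool frame: the origin (TCP) lies midway between the tips of the shut fingers; the grasp point (between the pads) lies 19 mm behind it (r.grip_point_offset is the z of the grasp point in the tool frame, in m); z points along the fingers, y is the line along which they close (so a half turn about z gives the same grasp; the last joint's range is limited). The gripper opens to 88 mm and grips with 3 to 60 N. Pads are 19 mm wide; open, the fingers measure 130 mm over their backs; the gripper's body (78 mm by 193 mm) begins 47 mm behind the grasp point.
Start: joints at [16.507, 20.546, 0.682, 0, -70.136, -16.507], TCP at [0.675, -0, 0.201] pointing down, gripper open.
Joint ranges: [-176.03, 176.03], [-82.01, 121.73], [-58.28, 71.71], [-173.87, 95.51], [-174.79, -0.11], [-173.66, 173.66]. Speed limits (degrees/s): [136.94, 136.94, 172.46, 180, 180, 180].

## Interface

Orientations are given as [roll, pitch, yaw] about the fixed x, y, z axes, in that order (R = Rz(yaw) Ry(pitch) Rx(roll)).
In Python, from plant import r, viewer, recognise, outline_of, pinpoint gives the robot as it stands.
- The arm moves only by the tool move_arm, never from a script. Its argument "targets" is a list of rows, each a list of 2 entries, a list of its own where there are three numbers: the shift along the tool's x, y, z in cm, then the turn, a rotation vector about the tool's x, y, z in rad. A call has 1 to 5 rows; each row is the pose to reach, as a shift and turn from the pose commanded when the call began, along the tool's axes at that moment; what a row does not reach only later rows make up. A row lasts 1/8 s, in which the tool goes at most 62.5 mm and 10.7 degrees, less where a joint would pass 70% of its speed; a pose out of reach is approached as far as the arm can. A call with a gripper value outside its range is refused whole. "jaw" is the finger opening in cm, from 0 to 8.76, set as the call begins (left out, the last holds). The fingers move at their own pace and stop on an object; "squeeze" is the grip in N (left out, the last holds). Time passes only in rows, so rows that repeat a pose let the fingers close. It gives the time, the measured TCP pose, the force, the opening and the grip force at its end, in the units of the state.
- r.get_state(): the state, without advancing time (a new reading comes with each control period).
- viewer.capture(name): name is "scene" or "side" or "wrist"; returns a dict with "image" (400x640x3 uint8, blue, green, red), "intrinsics" (3x3 intrinsics, pixels), "camera_from_world" (4x4, takes a point from world to camera coordinates). Camera axes: x right, y up, looking along -z (the intrinsics and any distortion apply to the point x, -y, -z); pixel columns grow to the right and rows downward; lengths in m; the calibration is good to about 2 mm. A picture is of the moment at which its call begins. There is no depth.
- r.close_job(): hands the job in; it is judged then, once.
Trained networks look in the newest picture that a camera, given by its name, has taken for a name from the list of things; names that differ only in an ending like _2 or _b are one class to them, and where a whole thing is asked for, a point or a joint stands for the part that bears it (a point fixed in the world has none). Each returns a list of dicts, best first, with "score" (0 to 1); they miss things now and then, are a little off and sometimes report something else, mostly with a low value. They report only what shows in the picture. A call takes as long as a camera call. They do not tell look-alikes from the thing itself.
- recognise(label, camera): "box" ([left, top, right, bottom] in pixels, round what is visible of it).
- outline_of(label, camera): "mask" (400x640 bool, what is visible of it) and "box" ([left, top, right, bottom] in pixels, round what is visible of it).
- pinpoint(label, camera): "location" ([row, column] in pixels: a listed point, or the origin of a listed thing).
The state is a dict: "time_s": time; "joints": joint angles; "qd": joint speeds; "joint_torque": joint torques, N m; "tcp_pos": TCP position; "eef_rot": TCP orientation; "contact_force": force on the tool from outside, world axes, zero at the start; "moment": the same for the moment, N m; "gripper_width": finger opening in m; "gripper_force": force on a finger pad.
Only numpy, scipy, OpenCV 4.12 (cv2) and the standard library are available. Lean on these libraries where they do the work, as an engineer would, in place of code of your own. Each camera call takes 0.05 s, during which the arm holds its last target. There are 200 camera calls.

## Task

Square the pine block up in the stop fence for drilling, only by pushing it over the bench top with the fingertips. First push it until its long side lies flat against the wooden fence, still well short of the red stop; then slide it along the fence until its end butts against the red stop, and leave it flush against both. Do not lift or tip the block, and leave the other things around it where they are.

Things in the scene. Friction and masses are not known exactly. Their poses are not given: they have to be found in the camera images.
- pine_block: Loose brown pine block, 85 mm (its x) by 150 mm (its y) by 62 mm high, 0.3 to 0.6 kg (sliding it over the bench takes up to about 15 N, so a stop is felt only above that; pressing 20 N against the fence or a stop does no harm); origin at the centre of its underside. It lies on the bench in front of the fence, between the two stops, turned up to 0.35 rad from the fence.
- fence: Wooden stop fence, fixed to the bench: a straight beam 450 mm long (its y), 36 mm thick, 32 mm high. Origin on the bench top at the middle of its front face, the upright face that looks to the robot; the work side is its -x, the beam lies behind at x 0 to 36 mm.
- red_stop: Red stop, fixed at one end of the fence (the left or the right, it varies), square to it: 25 mm wide along the fence (its y), reaching 62 mm out from the fence face to the work side, 36 mm high (its bolt heads to 40 mm). Origin on the bench top at the middle of its width, in the plane of the fence face; axes parallel to the fence's.
- grey_stop: Grey stop, like the red one, fixed at the other end of the fence, 400 mm from the red one centre to centre. Not the one to use.
- cube: Loose wooden cube, 45 mm, beyond one end of the fence; origin at the centre of its underside. To be left alone.
- sanding_block: Loose cork sanding block, 63 x 101 x 34 mm, beyond an end of the fence; origin at the centre of its underside. To be left alone.
- wheel_a: Loose natural wood toy wheel, 36 mm across, 14 mm high, behind the fence; origin at the centre of its underside. To be left alone.
- wheel_b: Loose purple toy wheel, 36 mm across, 14 mm high, behind the fence; origin at the centre of its underside. To be left alone.
- screwdriver: Loose blue-handled screwdriver, 207 mm long (its y), 29 mm high, lying at the front left; origin under its middle. To be left alone.
There are look-alikes about, which are no part of the job. There is more than one size of the red_stop; the job needs the smaller.

How it is judged:
By the outcome, as a careful person would: the job done as asked, in the order asked, and still so for the second after the job is handed in, with the robot touching nothing.
It also fails if it takes over 48 s, if anything falls off the work surface, if the arm or the gripper's body presses on something with over 40 N, if the wrist force passes 120 N, or if a joint passes its speed limit or range.

## Working session

There is one attempt and no reset: what is moved stays moved. The work goes in short steps, Python scripts to look and compute and a tool call to move; the robot and the scene stay as the last step left them, time stands still between calls to the robot, and variables do not carry over. Pictures are saved under pics/ and viewed, at most 10 in all, crops included, and the job is handed in when it is done.

Besides the shell and the picture viewer there is one more tool, called after "Request:" as name(argument=value, ...), one argument or row to a line, values as JSON. move_arm: Moves the arm, as the interface text tells. Its arguments: {"type":"object","properties":{"targets":{"type":"array","items":{"type":"array"}},"jaw":{"type":"number"},"squeeze":{"type":"number"}},"required":["targets"]}

```bash
mkdir -p pics; ls; cat > h.py <<'E'
import numpy as np, cv2
from plant import r, viewer, recognise, outline_of, pinpoint
def ray(c,px):
    K=np.array(c["intrinsics"]);T=np.array(c["camera_from_world"])
    p=np.linalg.inv(K)@np.array([px[0],px[1],1.]);d=np.array([p[0],-p[1],-p[2]])
    R=T[:3,:3];return -R.T@T[:3,3], R.T@d
def at(c,px,z):
    o,d=ray(c,px);return (o+d*(z-o[2])/d[2])
def proj(c,X):
    K=np.array(c["intrinsics"]);T=np.array(c["camera_from_world"])
    p=T[:3,:3]@np.array(X,float)+T[:3,3];p=K@np.array([p[0],-p[1],-p[2]]);return p[:2]/p[2]
E
python3 - <<'E'
from h import *
for n in ["scene","side"]:
    c=viewer.capture(n);cv2.imwrite(f"pics/{n}0.png",c["image"]);print(n,{k:np.round(v,3).tolist() for k,v in c.items() if k!="image"}, [k for k in c])
    for l in ["pine_block","fence","red_stop","grey_stop"]:
        a=recognise(l,n);b=pinpoint(l,n)
        print(l,[(round(x["score"],2),np.round(x["box"]).tolist()) for x in a[:4]],[(round(x["score"],2),np.round(x["location"],1).tolist(),np.round(at(c,x["location"][::-1],0),3).tolist()) for x in b[:4]])
print(r.get_state())
E
```

```text
pics
scene {'intrinsics': [[365.298, 0.0, 323.417], [0.0, 365.298, 198.207], [0.0, 0.0, 1.0]], 'camera_from_world': [[0.739, -0.674, 0.01, -0.419], [0.482, 0.538, 0.692, -0.312], [-0.471, -0.507, 0.722, -0.828], [0.0, 0.0, 0.0, 1.0]]} ['image', 'intrinsics', 'camera_from_world']
pine_block [(0.59, [286.0, 191.0, 345.0, 246.0]), (0.16, [382.0, 232.0, 415.0, 260.0])] [(0.58, [226.4, 313.6], [0.506, -0.024, 0.0])]
fence [(0.66, [309.0, 163.0, 413.0, 254.0]), (0.55, [187.0, 181.0, 254.0, 201.0])] [(0.57, [204.1, 350.8], [0.649, -0.034, 0.0])]
red_stop [(0.67, [269.0, 125.0, 303.0, 147.0]), (0.51, [292.0, 162.0, 316.0, 184.0])] [(0.73, [175.2, 308.1], [0.636, 0.151, 0.0]), (0.69, [139.0, 292.3], [0.721, 0.338, 0.0])]
grey_stop [(0.82, [382.0, 231.0, 412.0, 261.0])] [(0.76, [247.4, 396.7], [0.627, -0.233, 0.0]), (0.26, [203.1, 375.6], [0.708, -0.082, 0.0])]
side {'intrinsics': [[472.671, 0.0, 313.073], [0.0, 472.671, 200.392], [0.0, 0.0, 1.0]], 'camera_from_world': [[0.884, -0.467, 0.025, -0.505], [0.226, 0.473, 0.852, -0.17], [-0.41, -0.747, 0.524, -0.914], [0.0, 0.0, 0.0, 1.0]]} ['image'
[... 636 characters left out ...]
time_s': 0.9, 'joints': array([ 1.65071395e+01,  2.05445772e+01,  6.81414689e-01, -1.31592286e-03,
       -7.01346611e+01, -1.65077650e+01]), 'qd': array([ 0.02164706,  0.00272939,  0.03849655,  0.0077909 , -0.04195358,
       -0.00631961]), 'joint_torque': array([ 1.20217184e-03, -5.82355893e+01,  2.93299681e+01,  7.00256735e+00,
        1.25993739e-02,  7.31535408e-06]), 'tcp_pos': array([ 6.74977510e-01, -6.95512158e-06,  2.00973099e-01]), 'eef_rot': array([-1.79998265e+02,  1.80501066e-03, -9.00010726e+01]), 'contact_force': array([-0.19967122,  0.82341913, -0.22078508]), 'moment': array([ 0.01526516, -0.02304711, -0.02478719]), 'gripper_force': 0.0, 'gripper_width': 0.08710593792352925}
```

View pics/scene0.png

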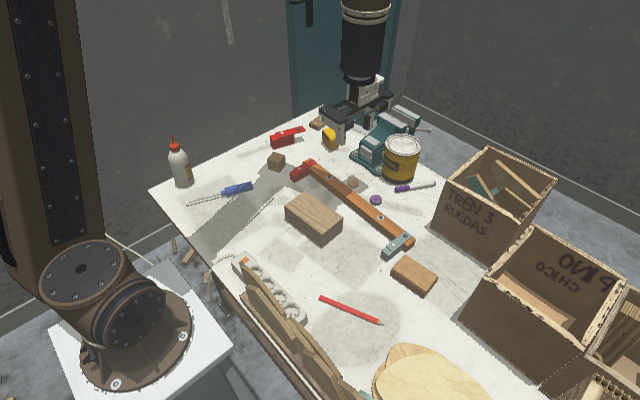

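View pics/side0.png

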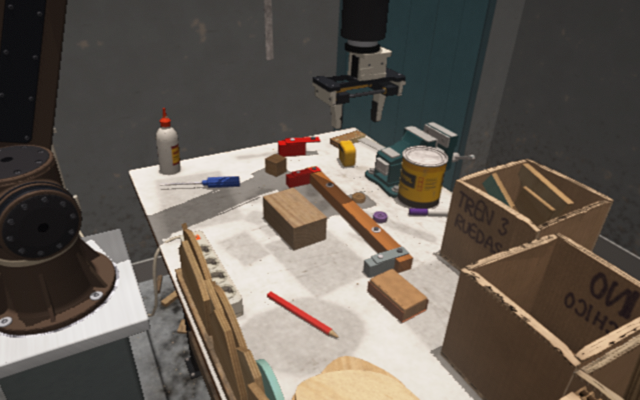

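Scene and side show the pine block at scene (314,217) / side (294,219), and the fence from (310,165) to (410,240). Possible mix-ups:
- **Red stop:** the one at (302,170) is on the fence's left end. The one at (288,137) is bigger and stands apart.
- **Pine block:** the sanding block is at (413,275) and the cube at (276,160).

I choose the block at (314,217) and the red stop at (302,170). Next I fit their poses.

```bash
cat >> h.py <<'E'
from scipy.optimize import minimize
def box3(pose,x0,x1,y0,y1,h):
    x,y,a=pose;c,s=np.cos(a),np.sin(a)
    return [[x+c*u-s*v,y+s*u+c*v,z] for u in(x0,x1) for v in(y0,y1) for z in(0,h)]
S=4
def sil(c,pose,boxes):
    m=np.zeros((400*S,640*S),np.uint8)
    for b in boxes:
        P=np.array([proj(c,X) for X in box3(pose,*b)]);h=cv2.convexHull(np.round((P+.5)*S*16-8).astype(np.int32))
        cv2.fillPoly(m,[h],1,shift=4)
    return cv2.resize(m*255,(640,400),interpolation=cv2.INTER_AREA)/255.
def fit(cs,ms,boxes,p0):
    def cost(p):
        t=0
        for c,m in zip(cs,ms):
            s=sil(c,p,boxes);t+=1-np.minimum(s,m).sum()/np.maximum(s,m).sum()
        return t
    best=None
    for da in(-.1,0,.1):
        q=np.array(p0)+[0,0,da]
        o=minimize(cost,q,method="Nelder-Mead",options=dict(initial_simplex=[q,q+[.01,0,0],q+[0,.01,0],q+[0,0,.08]],xatol=1e-4,fatol=1e-4,maxiter=90))
        if best is None or o.fun<best.fun:best=o
    return best
BLK=[(-.0425,.0425,-.075,.075,.062)]
FEN=[(0,.036,-.225,.225,.032)]
STOP=[(-.062,0,-.0125,.0125,.036)]
def mask(l,n,near):
    o=[x for x in outline_of(l,n)]
    o.sort(key=lambda x:abs((x["box"][0]+x["box"][2])/2-near[0])+abs((x["box"][1]+x["box"][3])/2-near[1]))
    return o[0]["mask"].astype(float) if o else None
def blockfit(p0,names=("scene","side")):
    cs,ms=[],[]
    for n in names:
        c=viewer.capture(n);m=mask("pine_block",n,proj(c,[p0[0],p0[1],.03]))
        if m is not None and m.sum()>200: cs.append(c);ms.append(m)
    o=fit(cs,ms,BLK,p0);return o,cs,ms
E
python3 - <<'E'
from h import *
o,cs,ms=blockfit([.508,-.023,0]);print("block",o.x.round(4),o.fun,len(cs))
for c,m,n in zip(cs,ms,"ab"): print(fit([c],[m],BLK,o.x).x.round(4))
res={}
for l,b,p0 in [("fence",FEN,[.64,-.03,0.03]),("red_stop",STOP,[.637,.151,0.03]),("grey_stop",STOP,[.625,-.236,0.03])]:
    mm=[mask(l,n,proj(c,[p0[0],p0[1],.02])) for c,n in zip(cs,("scene","side"))]
    k=[i for i in range(2) if mm[i] is not None]
    f=fit([cs[i] for i in k],[mm[i] for i in k],b,p0);res[l]=f.x;print(l,f.x.round(4),f.fun,len(k),[int(mm[i].sum()) for i in k])
w=viewer.capture("wrist");cs.append(w)
print([ (n,[(round(x["score"],2),np.round(x["box"]).tolist()) for x in recognise(n,"wrist")]) for n in("fence","pine_block","red_stop","grey_stop")])
out=[]
for c in cs:
    im=c["image"].copy()
    for P,b,col in [(o.x,BLK,(0,255,0)),(res["fence"],FEN,(255,0,255)),(res["red_stop"],STOP,(255,255,0)),(res["grey_stop"],STOP,(0,255,255))]:
        q=[proj(c,X) for X in box3(P,*b[0])]
        T=np.array(c["camera_from_world"])
        if min(-(T[:3,:3]@np.array(X)+T[:3,3])[2] for X in box3(P,*b[0]))<.02: continue
        for i in range(8):
            for j in range(i):
                if bin(i^j).count("1")==1: cv2.line(im,tuple(int(v*16) for v in q[i]),tuple(int(v*16) for v in q[j]),col,1,cv2.LINE_AA,4)
    out.append(im)
cr=[cv2.resize(out[0][120:280,240:440],(400,320)),cv2.resize(out[1][130:290,240:440],(400,320))]
cv2.imwrite("pics/fit0.png",np.vstack([np.hstack(cr),np.hstack([cv2.resize(out[2],(400,250)),cv2.resize(w["image"],(400,250))])]))
E
```

```text
block [ 0.5083 -0.0203  0.0672] 0.08121459631611783 2
[ 0.506  -0.0203  0.072 ]
[ 0.5097 -0.0209  0.0687]
fence [ 0.6358 -0.0348 -0.0267] 0.3797955110203114 2 [1891, 2365]
red_stop [0.6423 0.1652 0.0371] 0.4860156260343004 2 [277, 387]
grey_stop [ 0.6353 -0.2342  0.0027] 0.5159381919732153 2 [414, 670]
[('fence', [(0.84, [319.0, 0.0, 362.0, 317.0])]), ('pine_block', [(0.87, [418.0, 97.0, 526.0, 238.0])]), ('red_stop', [(0.58, [319.0, 301.0, 395.0, 312.0])]), ('grey_stop', [(0.65, [320.0, 0.0, 362.0, 319.0])])]
```

View pics/fit0.png

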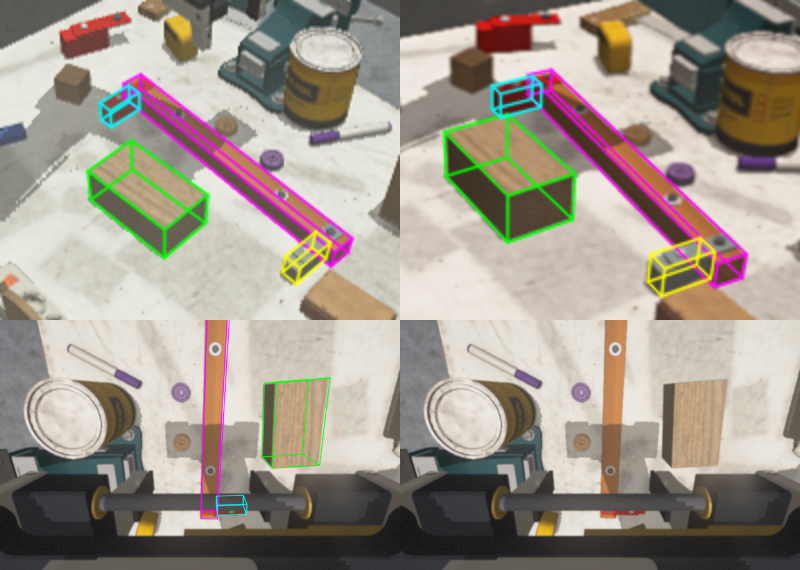

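The overlay confirms the block fit (scene 314,217). It also confirms that the chosen red stop is the one joined to the fence's left end (+y). The fence angle is slightly off, so I refine it with the wrist view (beam edges at columns ~330–362).

```bash
python3 - <<'E'
from h import *
w=viewer.capture("wrist")
im=cv2.cvtColor(w["image"],cv2.COLOR_BGR2HSV).astype(int)
L,R=[],[]
m=((im[:,:,0]<18)&(im[:,:,1]>110))
for row in range(4,285,4):
    xs=np.where(m[row,310:385])[0]
    if len(xs)>15: L.append((row,xs.min()+310));R.append((row,xs.max()+311))
for nm,E in(("L",L),("R",R)):
    E=np.array(E,float);rows=E[:,0];
    for _ in range(4):
        p=np.polyfit(E[:,0],E[:,1],1);e=abs(E[:,1]-np.polyval(p,E[:,0]));E=E[e<max(1.5,2*np.median(e))]
    print(nm,len(E),p.round(4),e.max())
    for z in(.032,0):
        A,B=[at(w,(np.polyval(p,v),v),z) for v in(5,280)]
        d=B-A
        print(z,A.round(4),B.round(4),"yaw(rad)",np.arctan2(-d[0],d[1]) if d[1]>0 else np.arctan2(d[0],-d[1]))
o,d=ray(w,(320,200));print("cam",o.round(3),d.round(3))
bm=[x for x in outline_of("pine_block","wrist")];print(len(bm))
c=viewer.capture("scene");s=viewer.capture("side")
for cc,n in((c,"scene"),(s,"side")):
    for l in("red_stop","grey_stop"):
        for x in outline_of(l,n):
            print(n,l,round(x["score"],2),np.round(x["box"]),int(x["mask"].sum()))
ms=[mask("pine_block",n,proj(cc,[.508,-.02,.03])) for n,cc in(("scene",c),("side",s),("wrist",w))]
print(fit([c,s,w],ms,BLK,[.508,-.02,.07]).x, fit([w],ms[2:],BLK,[.508,-.02,.07]).x)
E
```

```text
L 62 [-2.590000e-02  3.295505e+02] 0.9111957070890639
0.032 [ 0.669 -0.183  0.032] [0.6761 0.1315 0.032 ] yaw(rad) -0.022555992842124634
0 [ 0.6684 -0.1925  0.    ] [0.6761 0.1504 0.    ] yaw(rad) -0.022555992842124527
R 62 [-5.610000e-02  3.629552e+02] 0.6325743951399545
0.032 [ 0.6353 -0.183   0.032 ] [0.6434 0.1314 0.032 ] yaw(rad) -0.02561402139758923
0 [ 0.6316 -0.1925  0.    ] [0.6404 0.1504 0.    ] yaw(rad) -0.025614021397589243
cam [ 0.676 -0.077  0.385] [ 0.009  0.273 -0.962]
1
scene red_stop 0.78 [269. 126. 305. 149.] 397
scene red_stop 0.5 [290. 159. 315. 182.] 328
scene grey_stop 0.61 [384. 232. 413. 260.] 396
side red_stop 0.77 [287. 168. 323. 188.] 464
side red_stop 0.69 [276. 136. 322. 159.] 632
[ 0.50942472 -0.01963647  0.06121062] [ 0.51066064 -0.01930578  0.06942327]
```

Request:
move_arm(
  targets=[
    [[2,24.5,0],[0,0,-0.85]],
    [[2,24.5,0],[0,0,-0.85]],
    [[2,24.5,0],[0,0,-0.85]],
    [[2,24.5,0],[0,0,-0.85]],
    [[2,24.5,0],[0,0,-0.85]],
  ],
)

```text
time_s: 2.82
tcp_pos: [0.4266, -0.0206, 0.2018]
eef_rot: [-179.9, -0.0, -41.0]
contact_force: [1.0, 0.4, 1.9]
gripper_width: 0.0877
gripper_force: 0.0
```

Request:
move_arm(
  targets=[
    [[0,0,0],[0,0,-0.7]],
    [[0,0,0],[0,0,-0.7]],
    [[0,0,0],[0,0,-0.7]],
    [[0,0,0],[0,0,-0.7]],
    [[0,0,0],[0,0,-0.7]],
  ],
)

```text
time_s: 3.45
tcp_pos: [0.43, -0.02, 0.2012]
eef_rot: [-180.0, -0.0, -1.2]
contact_force: [-0.3, 0.2, -0.6]
gripper_width: 0.0874
gripper_force: 0.0
```

```bash
python3 - <<'E'
from h import *
c=viewer.capture("scene")
for n,p in dict(strip_top=(240,258),strip_mid=(275,290),strip_r=(305,315),brd=(262,290),pencil=(320,297),cable=(250,215),drv=(188,204),cable2=(272,197)).items(): print(n,at(c,p,0).round(3),at(c,p,.04).round(3))
print(proj(c,[.43,-.085,.0]),proj(c,[.43,.045,0]))
cv2.imwrite("pics/s1.png",cv2.resize(c["image"][130:330,170:410],(720,600)))
E
```

```text
strip_top [0.288 0.025 0.   ] [ 0.277 -0.002  0.04 ]
strip_mid [ 0.3   -0.114  0.   ] [ 0.288 -0.134  0.04 ]
strip_r [ 0.312 -0.214  0.   ] [ 0.3  -0.23  0.04]
brd [ 0.275 -0.092  0.   ] [ 0.265 -0.113  0.04 ]
pencil [ 0.37  -0.203 -0.   ] [ 0.355 -0.219  0.04 ]
cable [0.395 0.134 0.   ] [0.379 0.102 0.04 ]
drv [0.28  0.297 0.   ] [0.27  0.256 0.04 ]
cable2 [0.488 0.15  0.   ] [0.467 0.117 0.04 ]
[307.27671261 253.99129054] [277.89728983 226.24281413]
```

View pics/s1.png

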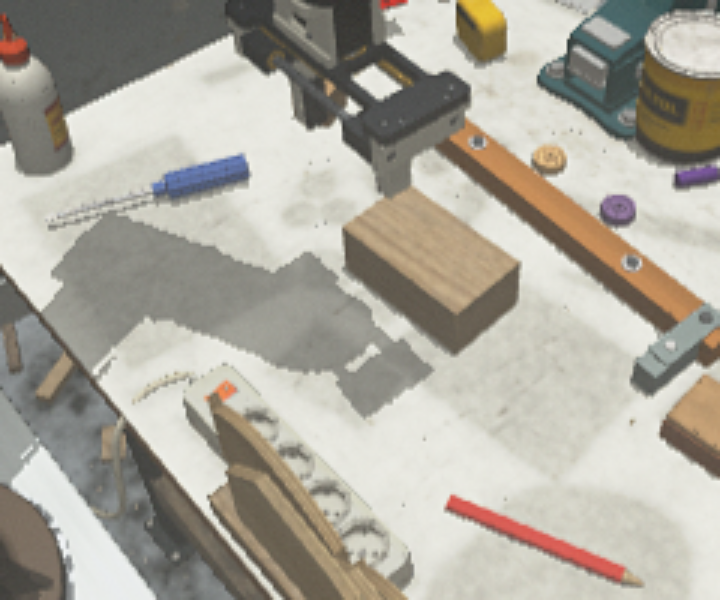

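The landing spot in front of the block (crop ~(300–410, 290–370)) is free. The power strip and pencil are clear of it.

Request:
move_arm(
  targets=[
    [[0,0,6],[0,0,0]],
    [[0,0,12],[0,0,0]],
    [[0,0,16],[0,0,0]],
    [[0,0,18.2],[0,0,0]],
    [[0,0,18.6],[0,0,0]],
  ],
)

```text
time_s: 4.12
tcp_pos: [0.429, -0.0204, 0.0138]
eef_rot: [179.9, 0.2, -1.3]
contact_force: [0.4, -0.4, 0.7]
gripper_width: 0.0874
gripper_force: 0.0
```

Request:
move_arm(
  targets=[
    [[0.8,0,0],[0,0,0]],
    [[1.6,0,0],[0,0,0]],
    [[2.4,0,0],[0,0,0]],
    [[3.2,0,0],[0,0,0]],
    [[4,0,0],[0,0,0]],
  ],
)

```text
time_s: 4.75
tcp_pos: [0.4694, -0.0212, 0.0149]
eef_rot: [180.0, 0.1, -1.2]
contact_force: [-4.9, 1.6, 3.0]
gripper_width: 0.0879
gripper_force: 2.8
```

Request:
move_arm(
  targets=[
    [[1,0,0],[0,0,0]],
    [[2,0,0],[0,0,0]],
    [[3,0,0],[0,0,0]],
    [[4,0,0],[0,0,0]],
    [[5,0,0],[0,0,0]],
  ],
)

```text
time_s: 5.38
tcp_pos: [0.5192, -0.0225, 0.0148]
eef_rot: [180.0, 0.1, -1.2]
contact_force: [-5.8, 0.5, 5.4]
gripper_width: 0.0881
gripper_force: 2.9
```

Request:
move_arm(
  targets=[
    [[0.4,0,0],[0,0,0]],
    [[0.8,0,0],[0,0,0]],
    [[1.2,0,0],[0,0,0]],
    [[1.6,0,0],[0,0,0]],
    [[1.8,0,0],[0,0,0]],
  ],
)

```text
time_s: 6.0
tcp_pos: [0.5382, -0.0222, 0.0148]
eef_rot: [-180.0, -0.0, -1.2]
contact_force: [-1.8, -0.1, -0.0]
gripper_width: 0.0875
gripper_force: 1.2
```

Request:
move_arm(
  targets=[
    [[0.2,0,0],[0,0,0]],
    [[0.4,0,0],[0,0,0]],
    [[0.6,0,0],[0,0,0]],
  ],
)

```text
time_s: 6.38
tcp_pos: [0.541, -0.0225, 0.0146]
eef_rot: [180.0, 0.3, -1.2]
contact_force: [-17.3, 6.2, 12.0]
gripper_width: 0.0876
gripper_force: 8.3
```

Request:
move_arm(
  targets=[
    [[0.1,0,0],[0,0,0]],
    [[0.1,0,0],[0,0,0]],
  ],
)

```text
time_s: 6.62
tcp_pos: [0.5409, -0.0225, 0.0145]
eef_rot: [180.0, 0.4, -1.2]
contact_force: [-16.2, 6.0, 10.1]
gripper_width: 0.0875
gripper_force: 7.8
```

```bash
python3 - <<'E'
from h import *
print(r.get_state()["contact_force"],r.get_state()["moment"])
o,cs,ms=blockfit([.595,-.02,-.02]);print(o.x.round(4),o.fun)
w=viewer.capture("wrist")
cv2.imwrite("pics/p1.png",np.hstack([cv2.resize(cs[0]["image"][140:270,260:430],(400,306)),cv2.resize(w["image"],(400,306))]))
E
```

```text
[-16.22921042   5.95519933  10.05528709] [ 1.90663642e+00  5.49928680e+00 -1.07702619e-03]
[ 0.5927 -0.0273 -0.027 ] 1.018811928329125
```

View pics/p1.png

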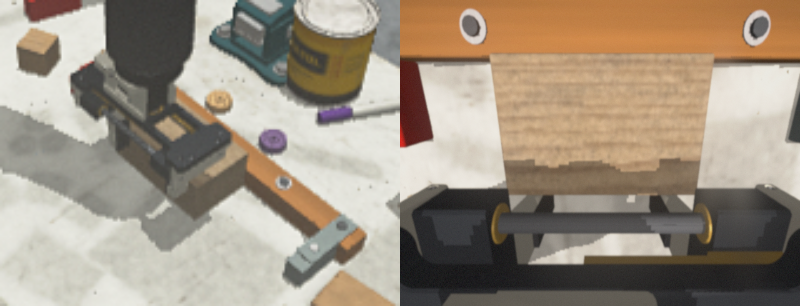

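Scene and wrist views show the block's long side against the beam (wrist: block 490–715, beam edge at row ~60). The red stop is still far off on the left, and the force is steady at ~17 N. Now I retreat and go round to the far end.

Request:
move_arm(
  targets=[
    [[-1,0,0],[0,0,0]],
    [[-3,0,0],[0,0,0]],
    [[-3,0,-5],[0,0,0]],
    [[-3,0,-10],[0,0,0]],
    [[-3,0,-11],[0,0,0]],
  ],
)

```text
time_s: 7.5
tcp_pos: [0.5182, -0.0211, 0.1293]
eef_rot: [-179.9, -0.5, -1.1]
contact_force: [1.2, -0.2, -0.0]
gripper_width: 0.0875
gripper_force: 0.0
```

Request:
move_arm(
  targets=[
    [[7.8,10.7,0],[0,0,0.85]],
    [[7.8,10.7,0],[0,0,0.85]],
    [[7.8,10.7,0],[0,0,0.85]],
    [[7.8,10.7,0],[0,0,0.85]],
    [[7.8,10.7,0],[0,0,0.85]],
  ],
  jaw=3,
)

```text
time_s: 8.12
tcp_pos: [0.5911, -0.1308, 0.1242]
eef_rot: [-180.0, -0.0, -50.2]
contact_force: [0.3, -0.2, 0.3]
gripper_width: 0.0433
gripper_force: 0.0
```

Request:
move_arm(
  targets=[
    [[0,0,0],[0,0,0.724]],
    [[0,0,0],[0,0,0.724]],
    [[0,0,0],[0,0,0.724]],
    [[0,0,0],[0,0,0.724]],
    [[0,0,0],[0,0,0.724]],
  ],
)

```text
time_s: 8.75
tcp_pos: [0.591, -0.1304, 0.1246]
eef_rot: [-180.0, -0.0, -91.3]
contact_force: [0.3, 0.1, -0.0]
gripper_width: 0.0299
gripper_force: 0.0
```

```bash
python3 - <<'E'
from h import *
s=r.get_state();print(s["tcp_pos"],s["eef_rot"])
o,cs,ms=blockfit([.593,-.022,-.024]);print(o.x.round(4),o.fun)
for n,c in zip(("scene","side"),cs): print(n,fit([c],[ms[0 if n=="scene" else 1]],BLK,o.x).x.round(4))
w=viewer.capture("wrist")
cv2.imwrite("pics/p2.png",np.hstack([cv2.resize(cs[1]["image"][140:290,250:450],(400,300)),cv2.resize(w["image"],(400,300))]))
E
```

```text
[ 0.59097662 -0.13041324  0.12456071] [-1.79975946e+02 -4.43605162e-03 -9.13113065e+01]
[ 0.5935 -0.0249 -0.0246] 0.18462023874088973
scene [ 0.5925 -0.0235 -0.0475]
side [ 0.5941 -0.026  -0.0351]
```

View pics/p2.png

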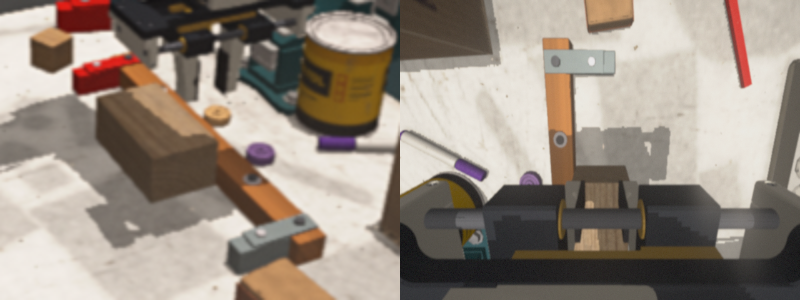

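The block lies flush in the side view. The wrist view shows its near end under the fingers, with the grey stop well behind. I go down and slide it along.

Request:
move_arm(
  targets=[
    [[0,0.3,5],[0,0,0]],
    [[0,0.3,9],[0,0,0]],
    [[0,0.3,10.6],[0,0,0]],
    [[0,0.3,11],[0,0,0]],
    [[0,0.3,11],[0,0,0]],
  ],
)

```text
time_s: 9.62
tcp_pos: [0.5887, -0.1303, 0.016]
eef_rot: [-179.9, -0.0, -91.3]
contact_force: [0.7, -0.9, -0.1]
gripper_width: 0.0304
gripper_force: 0.0
```

Request:
move_arm(
  targets=[
    [[-0.6,0,0],[0,0,0]],
    [[-1.2,0,0],[0,0,0]],
    [[-1.8,0,0],[0,0,0]],
    [[-2.4,0,0],[0,0,0]],
    [[-3,0,0],[0,0,0]],
  ],
)

```text
time_s: 10.25
tcp_pos: [0.5887, -0.1004, 0.0154]
eef_rot: [-180.0, -0.0, -91.4]
contact_force: [-0.3, -4.6, 2.8]
gripper_width: 0.0299
gripper_force: 2.6
```

Request:
move_arm(
  targets=[
    [[-1,-0.05,0],[0,0,0]],
    [[-2,-0.1,0],[0,0,0]],
    [[-3,-0.15,0],[0,0,0]],
    [[-4,-0.2,0],[0,0,0]],
    [[-5,-0.25,0],[0,0,0]],
  ],
)

```text
time_s: 10.88
tcp_pos: [0.5903, -0.0511, 0.0148]
eef_rot: [179.8, -0.1, -91.4]
contact_force: [-3.1, -7.4, 3.9]
gripper_width: 0.0301
gripper_force: 3.6
```

Request:
move_arm(
  targets=[
    [[-0.4,-0.03,0],[0,0,0]],
    [[-0.8,-0.06,0],[0,0,0]],
    [[-1.2,-0.1,0],[0,0,0]],
    [[-1.6,-0.1,0],[0,0,0]],
    [[-2,-0.1,0],[0,0,0]],
  ],
)

```text
time_s: 11.5
tcp_pos: [0.5914, -0.0314, 0.0145]
eef_rot: [179.8, -0.1, -91.4]
contact_force: [-3.3, -7.7, 3.5]
gripper_width: 0.0303
gripper_force: 3.5
```

Request:
move_arm(
  targets=[
    [[-0.3,0,0],[0,0,0]],
    [[-0.6,0,0],[0,0,0]],
    [[-0.9,0,0],[0,0,0]],
    [[-1.2,0,0],[0,0,0]],
    [[-1.5,0,0],[0,0,0]],
  ],
)

```text
time_s: 12.12
tcp_pos: [0.5918, -0.0165, 0.0144]
eef_rot: [179.8, -0.1, -91.4]
contact_force: [-3.1, -6.8, 2.9]
gripper_width: 0.0299
gripper_force: 3.5
```

Request:
move_arm(
  targets=[
    [[-0.2,0,0],[0,0,0]],
    [[-0.4,0,0],[0,0,0]],
    [[-0.6,0,0],[0,0,0]],
    [[-0.8,0,0],[0,0,0]],
    [[-1.0,0,0],[0,0,0]],
  ],
)

```text
time_s: 12.75
tcp_pos: [0.592, -0.0073, 0.0145]
eef_rot: [179.8, -0.2, -91.4]
contact_force: [-1.3, -17.7, 1.7]
gripper_width: 0.03
gripper_force: 9.3
```

Request:
move_arm(
  targets=[
    [[-0.15,0,0],[0,0,0]],
    [[-0.15,0,0],[0,0,0]],
  ],
)

```text
time_s: 13.0
tcp_pos: [0.5919, -0.0074, 0.0145]
eef_rot: [179.7, -0.2, -91.4]
contact_force: [-1.7, -18.4, 2.4]
gripper_width: 0.0298
gripper_force: 9.6
```

Request:
move_arm(
  targets=[
    [[1,0.1,0],[0,0,0]],
    [[3,0.2,0],[0,0,0]],
    [[4,0.2,-5],[0,0,0]],
    [[4,0.2,-10],[0,0,0]],
    [[4,0.2,-11],[0,0,0]],
  ],
)

```text
time_s: 13.62
tcp_pos: [0.5936, -0.0441, 0.129]
eef_rot: [-179.6, 0.1, -91.4]
contact_force: [0.1, 0.4, -0.3]
gripper_width: 0.0303
gripper_force: 0.0
```

Request:
move_arm(
  targets=[
    [[2,12,-4],[0,0,-0.85]],
    [[2,12,-4],[0,0,-0.85]],
    [[2,12,-4],[0,0,-0.85]],
    [[2,12,-4],[0,0,-0.85]],
    [[2,12,-4],[0,0,-0.85]],
  ],
  jaw=8.7,
)

```text
time_s: 14.25
tcp_pos: [0.4705, -0.0611, 0.1648]
eef_rot: [-180.0, 0.0, -42.4]
contact_force: [0.0, 0.3, -0.0]
gripper_width: 0.0745
gripper_force: 0.0
```

```bash
python3 - <<'E'
from h import *
s=r.get_state();print(s["tcp_pos"],s["eef_rot"])
o,cs,ms=blockfit([.596,.077,-.024]);print(o.x.round(4),o.fun)
for c,m in zip(cs,ms): print(fit([c],[m],BLK,o.x).x.round(4))
cv2.imwrite("pics/p3.png",np.hstack([cv2.resize(c["image"][130:250,260:390],(400,369),interpolation=cv2.INTER_CUBIC) for c in cs]))
E
```

```text
[ 0.47048509 -0.06106301  0.16480777] [-1.79955032e+02  1.54418385e-02 -4.24129096e+01]
[ 0.5971  0.0778 -0.0472] 0.7847535482020901
[ 0.5957  0.0774 -0.035 ]
[ 0.5966  0.0764 -0.0462]
```

View pics/p3.png

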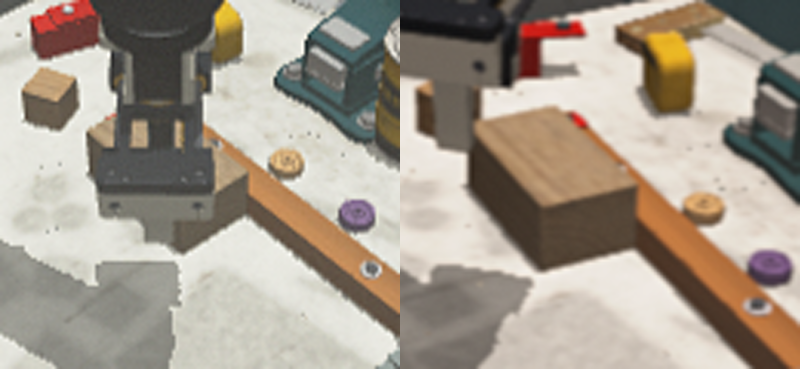

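Both views show the block against the fence and the red stop. As a check I press once more square to the fence.

Request:
move_arm(
  targets=[
    [[-6.3,-12,0],[0,0,-0.717]],
    [[-6.3,-12,0],[0,0,-0.717]],
    [[-6.3,-12,0],[0,0,-0.717]],
    [[-6.3,-12,0],[0,0,-0.717]],
    [[-6.3,-12,0],[0,0,-0.717]],
  ],
)

```text
time_s: 15.08
tcp_pos: [0.5057, 0.0701, 0.1645]
eef_rot: [180.0, 0.0, -1.7]
contact_force: [-0.2, 0.4, 0.8]
gripper_width: 0.087
gripper_force: 0.0
```

Request:
move_arm(
  targets=[
    [[0,0,5.5],[0,0,0]],
    [[0,0,11],[0,0,0]],
    [[0,0,14],[0,0,0]],
    [[0,0,15],[0,0,0]],
    [[0,0,15],[0,0,0]],
  ],
)

```text
time_s: 15.7
tcp_pos: [0.5061, 0.0698, 0.0151]
eef_rot: [180.0, 0.0, -1.7]
contact_force: [-0.5, 0.4, -0.3]
gripper_width: 0.0869
gripper_force: 0.0
```

Request:
move_arm(
  targets=[
    [[0.8,0,0],[0,0,0]],
    [[1.6,0,0],[0,0,0]],
    [[2.4,0,0],[0,0,0]],
    [[2.8,0,0],[0,0,0]],
    [[3.1,0,0],[0,0,0]],
  ],
)

```text
time_s: 16.32
tcp_pos: [0.5371, 0.069, 0.0149]
eef_rot: [180.0, 0.0, -1.6]
contact_force: [0.0, 0.7, 0.3]
gripper_width: 0.0869
gripper_force: 0.0
```

Request:
move_arm(
  targets=[
    [[0.2,0,0],[0,0,0]],
    [[0.4,0,0],[0,0,0]],
    [[0.6,0,0],[0,0,0]],
    [[0.8,0,0],[0,0,0]],
    [[0.9,0,0],[0,0,0]],
  ],
)

```text
time_s: 16.95
tcp_pos: [0.5433, 0.0685, 0.0146]
eef_rot: [179.9, 0.2, -1.6]
contact_force: [-11.9, 4.5, 9.0]
gripper_width: 0.0871
gripper_force: 5.9
```

Request:
move_arm(
  targets=[
    [[0.2,0,0],[0,0,0]],
    [[0.2,0,0],[0,0,0]],
  ],
)

```text
time_s: 17.2
tcp_pos: [0.5433, 0.0682, 0.0144]
eef_rot: [179.9, 0.4, -1.6]
contact_force: [-16.7, 5.6, 11.5]
gripper_width: 0.0872
gripper_force: 8.4
```

Request:
move_arm(
  targets=[
    [[-1,0,0],[0,0,0]],
    [[-3,0,0],[0,0,0]],
    [[-5,0,-5],[0,0,0]],
    [[-9,0,-9],[0,0,0]],
    [[-12,0,-12],[0,0,0]],
  ],
)

```text
time_s: 17.82
tcp_pos: [0.4271, 0.0721, 0.1365]
eef_rot: [-179.9, -0.1, -1.6]
contact_force: [-0.6, 1.2, -0.2]
gripper_width: 0.087
gripper_force: 0.0
```

Request:
move_arm(
  targets=[
    [[-2,16,-6],[0,0,0]],
    [[-2,16,-6],[0,0,0]],
    [[-2,16,-6],[0,0,0]],
    [[-2,16,-6],[0,0,0]],
  ],
)

```text
time_s: 18.32
tcp_pos: [0.4036, -0.0894, 0.1964]
eef_rot: [-180.0, -0.2, -1.8]
contact_force: [0.7, -0.3, -0.1]
gripper_width: 0.0868
gripper_force: 0.0
```

```bash
python3 - <<'E'
from h import *
s=r.get_state();print(s["tcp_pos"],s["eef_rot"])
o,cs,ms=blockfit([.596,.077,-.024]);print(o.x.round(4),o.fun)
for c,m in zip(cs,ms): print(fit([c],[m],BLK,o.x).x.round(4))
cv2.imwrite("pics/p4.png",np.hstack([cv2.resize(c["image"][130:250,260:390],(400,369),interpolation=cv2.INTER_CUBIC) for c in cs]))
E
```

```text
[ 0.40360499 -0.08935448  0.19639652] [-179.97090648   -0.20114743   -1.81243315]
[ 0.5961  0.0756 -0.0197] 0.8188712478028635
[ 0.5953  0.0738 -0.0734]
[ 0.5961  0.0756 -0.0197]
```

View pics/p4.png

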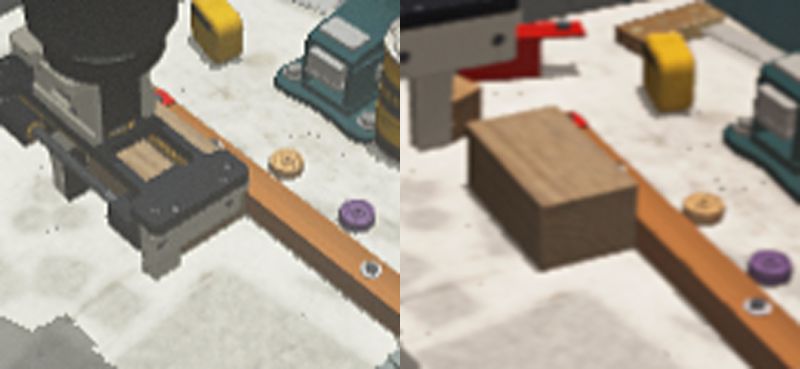

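The view is good, but the sideways force during the last press (~6 N) may have crept the block a hair off the stop. I give one last gentle push on its end.

Request:
move_arm(
  targets=[
    [[18.4,-4.6,0],[0,0,0.85]],
    [[18.4,-4.6,0],[0,0,0.85]],
    [[18.4,-4.6,0],[0,0,0.85]],
    [[18.4,-4.6,0],[0,0,0.85]],
    [[18.4,-4.6,0],[0,0,0.85]],
  ],
  jaw=3,
)

```text
time_s: 19.15
tcp_pos: [0.5891, -0.0447, 0.1928]
eef_rot: [179.8, 0.1, -50.4]
contact_force: [-0.8, 0.3, 0.1]
gripper_width: 0.0426
gripper_force: 0.0
```

Request:
move_arm(
  targets=[
    [[0,0,0],[0,0,0.716]],
    [[0,0,0],[0,0,0.716]],
    [[0,0,0],[0,0,0.716]],
    [[0,0,0],[0,0,0.716]],
    [[0,0,0],[0,0,0.716]],
  ],
)

```text
time_s: 19.77
tcp_pos: [0.5886, -0.0451, 0.1941]
eef_rot: [179.9, -0.0, -91.2]
contact_force: [-0.0, 0.7, -0.4]
gripper_width: 0.0297
gripper_force: 0.0
```

Request:
move_arm(
  targets=[
    [[0,0,6],[0,0,0]],
    [[0,0,12],[0,0,0]],
    [[0,0,16],[0,0,0]],
    [[0,0,17.6],[0,0,0]],
    [[0,0,17.9],[0,0,0]],
  ],
)

```text
time_s: 20.4
tcp_pos: [0.5887, -0.0461, 0.0155]
eef_rot: [179.9, -0.0, -91.2]
contact_force: [0.6, -0.7, 0.9]
gripper_width: 0.0299
gripper_force: 0.0
```

Request:
move_arm(
  targets=[
    [[-1,0,0],[0,0,0]],
    [[-2,0,0],[0,0,0]],
    [[-2.7,0,0],[0,0,0]],
    [[-3.1,0,0],[0,0,0]],
    [[-3.4,0,0],[0,0,0]],
  ],
)

```text
time_s: 21.02
tcp_pos: [0.5895, -0.012, 0.0162]
eef_rot: [-180.0, 0.0, -91.3]
contact_force: [0.5, 0.6, -0.3]
gripper_width: 0.0301
gripper_force: 0.0
```

Request:
move_arm(
  targets=[
    [[-0.15,0,0],[0,0,0]],
    [[-0.3,0,0],[0,0,0]],
    [[-0.45,0,0],[0,0,0]],
    [[-0.6,0,0],[0,0,0]],
    [[-0.7,0,0],[0,0,0]],
  ],
)

```text
time_s: 21.65
tcp_pos: [0.5893, -0.0073, 0.016]
eef_rot: [179.9, -0.1, -91.3]
contact_force: [1.9, -14.3, 0.4]
gripper_width: 0.0303
gripper_force: 6.8
```

Request:
move_arm(
  targets=[
    [[-0.1,-0.05,0],[0,0,0]],
    [[-0.2,-0.1,0],[0,0,0]],
    [[-0.2,-0.1,0],[0,0,0]],
  ],
)

```text
time_s: 22.02
tcp_pos: [0.5893, -0.0073, 0.016]
eef_rot: [179.8, -0.2, -91.4]
contact_force: [0.5, -19.2, 1.7]
gripper_width: 0.0299
gripper_force: 9.5
```

Request:
move_arm(
  targets=[
    [[1,0,0],[0,0,0]],
    [[3,0,0],[0,0,0]],
    [[5,0,-4],[0,0,0]],
    [[7,0,-9],[0,0,0]],
    [[12,6,-13],[0,0,0]],
  ],
)

```text
time_s: 22.65
tcp_pos: [0.548, -0.1089, 0.1368]
eef_rot: [-179.8, -0.0, -91.2]
contact_force: [-0.2, -1.3, 0.7]
gripper_width: 0.03
gripper_force: 0.0
```

Request:
move_arm(
  targets=[
    [[10,12,-8],[0,0,0]],
    [[10,12,-8],[0,0,0]],
    [[10,12,-8],[0,0,0]],
    [[10,12,-8],[0,0,0]],
  ],
)

```text
time_s: 23.15
tcp_pos: [0.4221, -0.2071, 0.2169]
eef_rot: [-179.7, -0.0, -91.5]
contact_force: [1.9, 1.3, -0.0]
gripper_width: 0.0301
gripper_force: 0.0
```

```bash
python3 - <<'E'
from h import *
s=r.get_state();print(s["tcp_pos"],s["contact_force"])
o,cs,ms=blockfit([.596,.077,-.024]);print(o.x.round(4),o.fun)
cv2.imwrite("pics/p5.png",np.hstack([cv2.resize(c["image"][120:260,250:400],(400,373),interpolation=cv2.INTER_CUBIC) for c in cs]))
E
```

```text
[ 0.42213169 -0.20707728  0.21691   ] [ 1.9117756   1.26462227 -0.00522712]
[ 0.5972  0.0778 -0.0345] 0.68411661872002
```

View pics/p5.png

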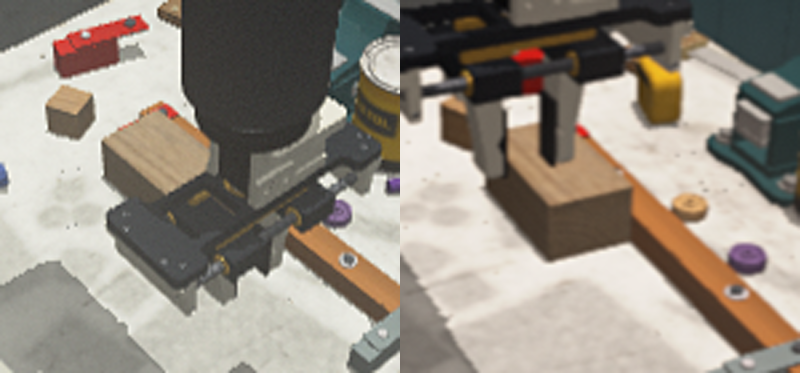

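The block is flush with the fence, its end against the red stop (scene crop ~(165,110)). The cube and wheels are unmoved and the arm is clear, so I hand it in.

```bash
python3 -c "
from plant import r
print(r.close_job())"
```

```text
the job is handed in; nothing more can be done
None
```

I pushed the pine block flat against the fence, then slid it along until its end stopped against the smaller red stop. Both contacts held firm at about 17–19 N, the last pictures show it in place, and the job was handed in at about 23 s.

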